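# Dowel and hold down a spring-loaded valve cover for the screws

## Task

Be the third hand that fits the cover to the filler valve: stand the two plain dowels from the kit stand fully home in the valve body's two dowel holes, then lower the cover over both dowels and press it down against the valve's spring until it lies flat on the body. Finish still holding it there with a steady push of about 15 newtons (10 to 20) so that a colleague can put in the screws; do not let go, never lean on it hard, and leave the screws in the stand and the nozzle, ferrule and screwdriver lying about where they are.

Things in the scene. Friction and masses are not known exactly. Their poses are not given: they have to be found in the camera images.
- dowel_a_mid (a point): One of two like plain steel dowels, 12 mm diameter, 64 mm long, upright; both ends taper over the last 8 mm to 6 mm wide; 55 g. Point: its middle, 32 mm above the foot. It starts in one of the four holes of the kit stand (which one varies), foot 12 mm and top 76 mm above the table, 40 mm clear of the stand. z: along the dowel.
- dowel_b_mid (a point): The other dowel, the same in every way. Either dowel may go into either dowel hole.
- screw_a: One of two dark flanged socket screws hanging head-up in the kit stand (shank 9 mm, head 14 to 18 mm wide, only 10 mm of it above the stand). Origin: lower end of its shank. Left in the stand for the colleague.
- screw_b: The other screw, the same.
- kit_stand: Grey plastic block 158 x 44 x 36 mm standing on the table (fixed), with a row of four 13.6 mm holes, 24 mm deep, 40 mm apart along its x. Origin: centre of its underside; z up.
- valve_body: Filler valve body, fixed: aluminium block 116 (x) x 70 (y) mm on a dark foot 150 x 62 x 8 mm; flat seat face 50 mm above the table; pipe stub on the +y side, 26 mm long. Origin: centre of underside; z up. In the top: a bore with a spring disc in the middle; two 13.2 mm dowel holes, 28 mm deep, on the long centre line near the ends; two smaller tapped screw holes at two opposite corners.
- dowel_hole0 (a point): Centre of the mouth of a dowel hole on the seat face (50 mm above the table), at x = +45 mm, y = 0 in the valve body. A dowel fully home stands 36 mm out of it (its middle 4 mm above the seat face).
- dowel_hole1 (a point): The same for the other dowel hole, at x = -45 mm, y = 0.
- seat_face (a point): Centre of the seat face of the valve body, 50 mm above the table. Axes as the valve body.
- valve_disc (a joint): Brass spring disc, 39 mm wide, in the middle of the valve body. 0 m: its top stands 12 mm above the seat face; 0.012 m: pressed flush with the seat face. Spring: 3 N when it begins to move, 0.75 N per mm, so 12 N when flush. The cover's own weight presses it less than 2 mm.
- cover_hex (a point): Cover's grip: in the middle of the cover plate stands a steel hose adapter with a hexagon 26 mm across flats, from 32 to 56 mm above the plate's underside, with a ribbed tail above it up to 76 mm. One pair of flats faces +y and -y. Point: centre of the hexagon, 44 mm above the underside, so 44 mm above the seat face when the cover lies flat on it. z up, x along the plate's long side.
- cover: Cover: aluminium plate 116 (x) x 70 (y) x 12 mm, lying upright on the table, 0.28 to 0.42 kg. Origin: centre of its underside; axes as cover_hex. Two 14.6 mm through-holes for the dowels at x = +45 and -45 mm, y = 0; two smaller dark holes at opposite corners are for the screws. Turned by half a turn it is the same, so it may go on either way round.
- nozzle_spare: Spare filling nozzle, 32 x 32 x 67 mm, standing on the table behind the cover. A bystander: leave it. Origin: centre of its underside.
- ferrule: Grey-white flanged ferrule, 50 x 50 x 30 mm, behind the valve body. A bystander: leave it. Origin: centre of its underside.
- screwdriver: Red-handled screwdriver, 194 mm long, lying along the back of the table. A bystander: leave it. Origin: centre of its underside.

How it is judged:
By the outcome, as a careful person would: the job done as asked, in the order asked, and still so for the second after the job is handed in, while the arm keeps its last pose, push and grip.
It also fails if it takes over 72 s, if anything falls off the work surface, if the arm or the gripper's body presses on something with over 40 N, if the wrist force passes 120 N, or if a joint passes its speed limit or range.

## Robot

A 7-joint arm with a two-finger parallel gripper is mounted at the origin on the work surface; the furniture and walls round the work are solid. World frame = base frame: x ahead of the robot, y to its left, z up, the work surface at z = 0. Lengths are in mm, angles in degrees, forces in N, time in s.
With the tool pointing down it reaches from about 400 to 900 mm from the base axis. Payload 5.5 kg.
Tool frame: the origin (TCP) lies between the finger pads; the fingertips stand 19 mm ahead of it and the grasp point (between the pads) is the TCP; x points along the fingers, z is the direction in which the jaws open and shut, and the axes are right-handed (so a half turn about x gives the same grasp; the last joint's range is limited). The gripper opens to 85 mm and grips with 20 to 120 N. Pads are 22 mm wide; open, the fingers measure 114 mm over their backs; the gripper's body (76 mm by 85 mm) begins 54 mm behind the grasp point. The pads swing forward as they close: fully open they stand 13 mm farther back than shut.
Start: joints at [-51.784, 28.699, -24.465, 88.831, 12.651, 65.22, -12.049], TCP at [255.359, 597.738, 250.31] pointing down, gripper open.
Joint ranges: [-164.97, 164.97], [-17.58, 116.51], [-87.97, 89.64], [11.32, 138.91], [-80.73, 260.73], [10.89, 115.49], [-147.41, 147.41]. Speed limits (degrees/s): [147.25, 147.25, 180, 180, 180, 180, 180].

## Interface

Orientations are given as [roll, pitch, yaw] about the fixed x, y, z axes, in that order (R = Rz(yaw) Ry(pitch) Rx(roll)).
In Python, from plant import env gives the robot as it stands. The module is installed in compiled form; this text tells all that it offers.
- The arm moves only by the shell command python3 -m crank 'ROWS' [FORCE]. ROWS is JSON, a list of rows, each a list of 7 numbers: the shift along the tool's x, y, z in cm, then the turn, a rotation vector about the tool's x, y, z in degrees, then the opening, from 0 (shut) to 1 (fully open). A call has 1 to 12 rows; each row shifts and turns the commanded pose from where the row before left it, along the tool's axes as they then stand; what a row does not reach is not made up. A row lasts 1/10 s, in which the tool goes at most 50 mm and 8.59 degrees, less where a joint would pass 70% of its speed; a pose out of reach is approached as far as the arm can. A call is refused whole if a number of a shift passes 5 or a number of a turn 8.59, either way. A call with a gripper value outside its range is refused whole. The fingers move at their own pace and stop on an object; FORCE is the grip in N (left out, the last holds). Time passes only in rows, so rows that do not move let the fingers close. It gives the time, the measured TCP pose, the force and the opening at its end, in the units of the state.
- env.state(): the state, without advancing time (a new reading comes with each control period).
- env.get_image(name): name is "scene" or "top"; returns (picture, depth): 400x640x3 uint8, red, green, blue; 400x640 float32, mm along the optical axis (not along the pixel's ray), 0 where there is no reading.
- env.camera_info(name): a dict with "intrinsics" (3x3 intrinsics, pixels), "R" (3x3) and "t" (3): a world point X has camera coordinates R X + t. Camera axes: x right, y down, z forward; pixel columns grow to the right and rows downward; lengths in mm; the calibration is good to about 2 mm. A picture is of the moment at which its call begins. camera_info takes no time and is no camera call.
- env.sign_off(): hands the job in, once; it reports no verdict.
Trained networks look in the newest picture that a camera, given by its name, has taken for a name from the list of things; names that differ only in an ending like _2 or _b are one class to them, and where a whole thing is asked for, a point or a joint stands for the part that bears it (a point fixed in the world has none). Each returns a list of dicts, best first, with "conf" (0 to 1); they miss things now and then, are a little off and sometimes report something else, mostly with a low value. They report only what shows in the picture. A call takes as long as a camera call.
- env.search_frame(camera, query): "bbox" ([centre column, centre row, width, height] in pixels, round what is visible of it).
- env.mark_of(camera, query): "at" ([column, row] in pixels: a listed point, or the origin of a listed thing).
The state is a dict: "time_s": time; "qpos": joint angles; "qd": joint speeds; "tau": joint torques, N m; "ee_pos": TCP position; "tool_rot": TCP orientation; "contact_force": force on the tool from outside, world axes, zero at the start; "moment": the same for the moment, N m; "gripper_width": finger opening in mm.
Only numpy, scipy, OpenCV 4.12 (cv2) and the standard library are available. Lean on these libraries where they do the work, as an engineer would, in place of code of your own. Each camera call takes 0.05 s, during which the arm holds its last target. There are 200 camera calls.

## Working session

There is one attempt and no reset: what is moved stays moved. The work goes in short steps, Python scripts to look and compute and a shell command to move; the robot and the scene stay as the last step left them, time stands still between calls to the robot, and variables do not carry over. Pictures are saved under pics/ and viewed, about 8 in all and at most 12, crops included, and the job is handed in when it is done.

```bash
mkdir -p pics
cat > h.py <<'E'
from plant import env
import numpy as np, cv2
from scipy.spatial.transform import Rotation as Ro
def cam(n):
    c=env.camera_info(n); return np.array(c["intrinsics"]),np.array(c["R"]),np.array(c["t"])
def at_z(n,uv,z):
    K,R,t=cam(n); d=R.T@np.linalg.solve(K,[uv[0],uv[1],1]); o=-R.T@t
    return o+d*(z-o[2])/d[2]
def from_depth(n,uv,dep):
    K,R,t=cam(n); return R.T@(np.linalg.solve(K,[uv[0],uv[1],1])*dep-t)
def proj(n,X):
    K,R,t=cam(n); p=K@(R@np.array(X)+t); return p[:2]/p[2]
def cloud(n,dep):
    K,R,t=cam(n); v,u=np.indices(dep.shape); P=np.stack([u,v,np.ones_like(u)],-1)@np.linalg.inv(K).T*dep[...,None]
    return (P-t)@R
def save(n,name):
    im,d=env.get_image(n); cv2.imwrite(f"pics/{name}.png",im[...,::-1]); return im,d
E
python3 - <<'E'
from h import *
np.set_printoptions(precision=1,suppress=True)
s=env.state(); print(s)
for n in("scene","top"):
    im,d=save(n,n+"0"); np.save(n+"0.npy",d); K,R,t=cam(n); print(n,K.tolist(),-R.T@t)
    for q,z in [("dowel_a_mid",44),("screw_a",18),("kit_stand",0),("valve_body",0),("dowel_hole0",50),("dowel_hole1",50),("seat_face",50),("cover_hex",44),("cover",0),("nozzle_spare",0)]:
        for r in env.mark_of(n,q)[:3]: print(q,r["conf"],r["at"],at_z(n,r["at"],z))
E
```

```text
{'time_s': 0.0, 'qpos': array([-51.8,  28.8, -24.5,  88.9,  12.7,  65.2, -12.1]), 'qd': array([ 0.1,  0.1, -0.1, -0.1, -0. , -0. ,  0. ]), 'tau': array([  0. , -57. ,  -5.8, -28.1,   0. ,   0. ,   0. ]), 'ee_pos': array([255.2, 597.1, 249.3]), 'tool_rot': array([ 178.6,   89.9, -114.5]), 'contact_force': array([0. , 0.2, 0.5]), 'moment': array([0., 0., 0.]), 'gripper_width': 85.86401245244272}
scene [[361.1199564138134, 0.0, 321.688303983114], [0.0, 361.1199564138134, 200.10002086011738], [0.0, 0.0, 1.0]] [ -12.2 -473.9  601.9]
dowel_a_mid 0.47 [439.9, 277.0] [ 475.3 -303.7   44. ]
dowel_a_mid 0.43 [310.9, 192.4] [477.3  72.8  44. ]
screw_a 0.43 [418.5, 314.9] [ 390.8 -316.8   18. ]
screw_a 0.41 [388.7, 238.9] [ 510.3 -154.4   18. ]
screw_a 0.37 [427.8, 300.2] [ 431.3 -310.4   18. ]
kit_stand 0.87 [429.5, 298.9] [ 450.1 -306.     0. ]
valve_body 0.87 [304.4, 205.7] [464.6  85.1   0. ]
dowel_hole0 0.76 [295.8, 176.4] [490.6 146.9  50. ]
dowel_hole0 0.76 [310.4, 190.3] [477.1  74.3  50. ]
dowel_hole1 0.76 [295.8, 176.4] [490.6 146.9  50. ]
dowel_hole1 0.76 [310.4, 190.3] [477.1  74.3  
[... 359 characters left out ...]
0, 0.0, 1.0]] [ 350.6   -4.2 1122.6]
dowel_a_mid 0.5 [435.3, 180.4] [ 473.5 -300.7   44. ]
screw_a 0.61 [435.9, 195.4] [ 432.  -308.3   18. ]
screw_a 0.56 [434.9, 211.2] [ 385.5 -304.    18. ]
kit_stand 0.89 [435.8, 193.5] [ 439.  -313.1    0. ]
valve_body 0.97 [296.6, 183.8] [473.4 103.9   0. ]
dowel_hole0 0.67 [312.8, 185.2] [463.3  52.5  50. ]
dowel_hole0 0.59 [283.8, 181.7] [474.4 135.8  50. ]
dowel_hole1 0.67 [312.8, 185.2] [463.3  52.5  50. ]
dowel_hole1 0.59 [283.8, 181.7] [474.4 135.8  50. ]
seat_face 0.65 [295.6, 182.7] [471.1 101.9  50. ]
cover_hex 0.96 [232.4, 222.6] [358.8 284.8  44. ]
cover 0.94 [235.5, 228.9] [340.3 287.2   0. ]
nozzle_spare 0.57 [253.7, 184.8] [472. 233.   0.]
```

Run:
```python
import cv2,numpy as np
a=cv2.imread("pics/scene0.png")[120:345,180:480]; b=cv2.imread("pics/top0.png")[140:260,200:460]
cv2.imwrite("pics/v1.png",cv2.resize(a,(800,600),interpolation=cv2.INTER_CUBIC))
cv2.imwrite("pics/v2.png",cv2.resize(b,(780,360),interpolation=cv2.INTER_CUBIC))
```

```text
(no output)
```

View pics/v1.png

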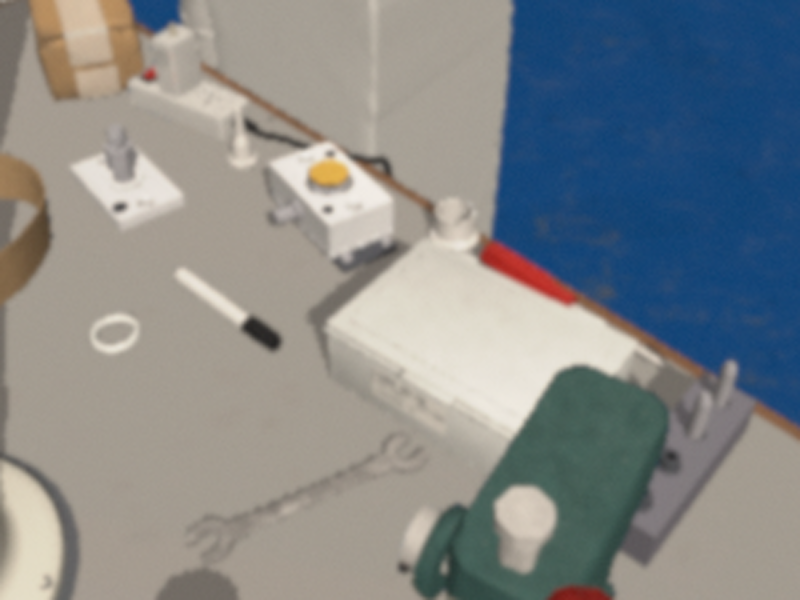

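View pics/v2.png

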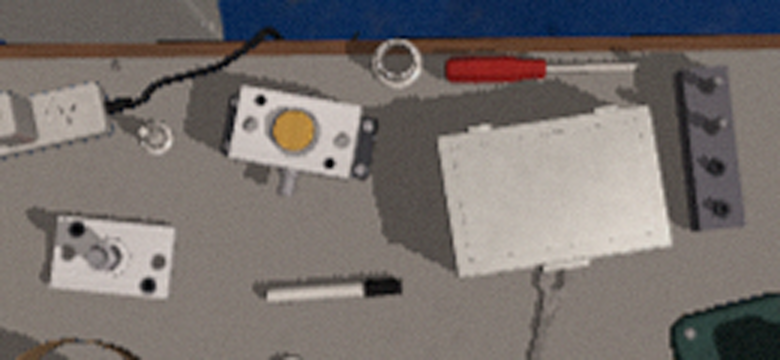

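Scene view: the cover is at left (hex ~(120,155)), the valve with its brass disc ~(330,175), a big case and a green tool stand before the kit stand, and two bright dowels ~(725,385) and (703,412). Top view: stand at right with dowels in the two far holes (~(715,85), (718,125)) and dark screws in the near two.

Run:
```python
from h import *
np.set_printoptions(precision=1,suppress=True)
d=np.load("top0.npy"); C=cloud("top",d); im=cv2.imread("pics/top0.png"); 
def face(name,x0,x1,y0,y1,z0,z1):
    m=(C[...,0]>x0)&(C[...,0]<x1)&(C[...,1]>y0)&(C[...,1]<y1)&(C[...,2]>z0)&(C[...,2]<z1)&(d>0)
    P=C[m]
    if len(P)<5: print(name,"none"); return
    r=cv2.minAreaRect(P[:,:2].astype(np.float32)); print(name,len(P),"z",np.median(P[:,2]),P[:,2].std(),"c",np.array(r[0]),"size",np.array(r[1]),r[2])
face("stand",350,540,-350,-270,26,45)
face("valve",400,540,30,170,42,58)
face("cover",290,430,220,350,5,20)
face("case",300,520,-290,0,60,300)
face("dowels",440,540,-350,-260,55,100)
face("ferr",500,560,-40,40,15,60)
face("green",150,330,-450,-250,20,400)
face("nozz",440,500,215,250,30,100)
# height map
for x in range(540,260,-20):
    print(x,[int(np.max(C[...,2][(abs(C[...,0]-x)<10)&(abs(C[...,1]-y)<15)&(d>0)],initial=-9)) for y in range(300,-420,-30)])
# sub-pixel hole detection crops
def crop(u0,u1,v0,v1,k): return cv2.resize(im[v0:v1,u0:u1],None,fx=k,fy=k,interpolation=cv2.INTER_CUBIC)
A=crop(424,452,158,222,9); B=crop(270,330,160,205,7); D=crop(210,265,205,245,7)
W=np.zeros((600,800,3),np.uint8)
for I,(x,y) in((A,(0,0)),(B,(260,0)),(D,(260,318))):
    h,w=I.shape[:2]; h=min(h,600-y);w=min(w,800-x); W[y:y+h,x:x+w]=I[:h,:w]
cv2.imwrite("pics/v3.png",W)
```

```text
stand 798 z 35.79569381082976 2.7767298579842796 c [ 451.3 -307.8] size [158.1  46.1] 4.628211498260498
valve 780 z 49.93345616939361 2.274933734895562 c [467.9  96.6] size [116.   75.4] 79.04084014892578
cover 820 z 11.904528553207385 2.382909720190677 c [350.1 283. ] size [127.1 113.9] 87.1778564453125
case 3430 z 67.68177928414691 2.0703635734340904 c [ 409.  -149.1] size [145.4 202.9] 7.86266565322876
dowels 36 z 71.79448579657173 5.460421379462793 c [ 490.6 -303.3] size [50.   9.7] 3.992614507675171
ferr 51 z 27.875541317953175 5.500716463271024 c [541.6  -3.5] size [35.4 36.3] 89.06990814208984
green 3636 z 241.6501892482398 101.94183594415252 c [ 218.4 -348.8] size [165.7 133.6] 14.297037124633789
nozz 28 z 48.692463417798606 14.688256377802315 c [471. 236.] size [12.3 10.2] 4.214541435241699
540 [3, 3, 6, 11, 11, 12, 4, 3, 3, 7, 32, 33, 27, 28, 28, 23, 15, 16, 13, 5, 4, 37, 3, 4]
520 [34, 3, 14, 8, 5, 50, 51, 33, 3, 3, 31, 17, 27, 27, 26, 20, 5, 3, 4, 40, 76, 39, 5, 5]
500 [35, 30, 16, 6, 8, 56, 56, 55, 53, 52, 4, 4, 4, 4, 5, 5, 5, 65, 4, 41, 75, 39, 5, 5]
480 [37, 33, 67, 8,
[... 265 characters left out ...]
0 [4, 3, 4, 4, 3, 5, 40, 40, 52, 10, 4, 70, 71, 73, 73, 72, 71, 72, 72, 5, 47, 41, 3, 6]
400 [15, 6, 6, 5, 4, 4, 5, 3, 5, 4, 4, 5, 72, 71, 72, 72, 72, 71, 73, 3, 49, 49, 4, 3]
380 [17, 16, 18, 14, 4, 4, 6, 4, 3, 3, 4, 3, 71, 72, 73, 72, 72, 71, 72, 63, 48, 44, 4, 5]
360 [75, 78, 16, 14, 4, 4, 3, 4, 4, 5, 6, 3, 73, 73, 72, 72, 73, 72, 70, 67, 3, 6, 4, 4]
340 [76, 78, 16, 13, 4, 8, 4, 4, 4, 4, 4, 5, 71, 71, 70, 72, 70, 61, 4, 5, 3, 4, 5, 3]
320 [16, 16, 16, 7, 6, 4, 19, 20, 18, 20, 19, 4, 3, 8, 3, 11, 10, 6, 5, 4, 3, 3, 5, 5]
300 [3, 5, 3, 6, 2, 4, 18, 13, 3, 3, 3, 4, 3, 4, 4, 9, 3, 4, 5, 5, 22, 253, 250, 27]
280 [52, 6, 5, 3, 4, 3, 4, 3, 3, 5, 4, 5, 5, 6, 4, 8, 6, 4, 5, 26, 255, 257, 256, 23]
```

View pics/v3.png

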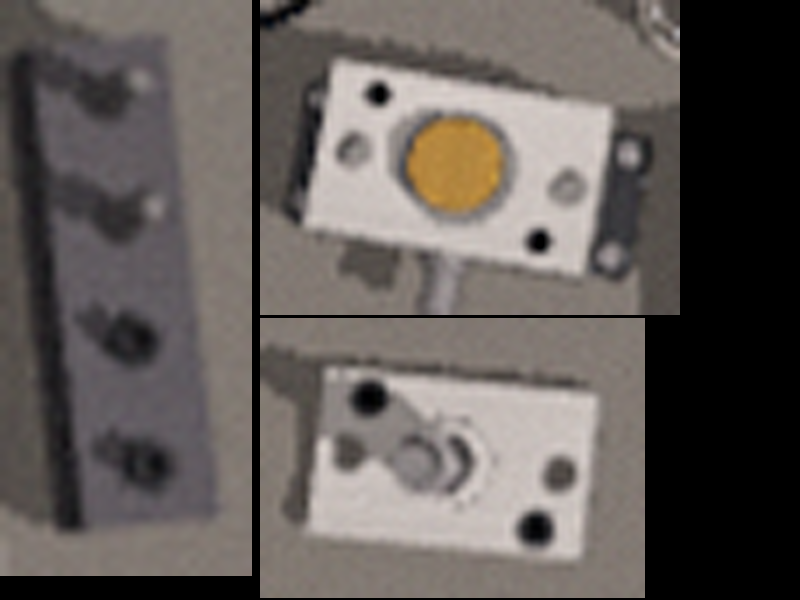

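Run:
```python
from h import *
np.set_printoptions(precision=1,suppress=True)
def W(pts,o,k,z): return np.array([at_z("top",((x+.5)/k-.5+o[0],(y+.5)/k-.5+o[1]),z)[:2] for x,y in pts])
def rep(n,P,i,j): # axis from edges i
    print(n,"centre",P.mean(0),"edges",[np.linalg.norm(P[k]-P[k-1]) for k in range(len(P))],"ang",[np.degrees(np.arctan2(*(P[k]-P[k-1])[::-1])) for k in range(len(P))])
A=(424,158);B=(270,160);D=(210,205)
rep("stand",W([(35,45),(165,35),(215,515),(80,525)],A,9,36),0,1)
print("dowel tips",W([(141,80),(154,207)],A,9,76))
print("screws",W([(140,345),(150,465)],A,9,42))
rep("valve",W([(73,57),(353,105),(327,275),(43,228)],B,7,50),0,1)
print("valve holes",W([(94,149),(308,187)],B,7,50))
print("disc",W([(455-260,165)],B,7,62))
rep("cover",W([(65,48),(338,77),(320,240),(48,213)],D,7,12),0,1)
print("cov holes",W([(88,134),(300,155)],D,7,12),"tail top",W([(421-260,462-318)],D,7,76))
# scene cam cross-check
im,_=cv2.imread("pics/scene0.png"),0
for n,X in [("dowelA",(0,0,0))]: pass
for n in("dowel_a_mid","cover_hex","dowel_hole0"):
  pass
# is there a nozzle near tall body? tool axes now:
s=env.state(); R=Ro.from_euler("xyz",s["tool_rot"],degrees=True).as_matrix(); print(R)
```

```text
stand centre [ 450.6 -308. ] edges [np.float64(155.8279754822493), np.float64(42.21927580853204), np.float64(155.94831002667507), np.float64(43.4255353772031)] ang [np.float64(3.683379294560212), np.float64(-86.29106973233867), np.float64(-175.8734717874962), np.float64(93.55560498195838)]
dowel tips [[ 509.  -304. ]
 [ 469.2 -306.9]]
screws [[ 428.7 -310.9]
 [ 390.2 -312.9]]
valve centre [469.3  95.1] edges [np.float64(71.60007677893731), np.float64(117.05562496016796), np.float64(70.80207633960129), np.float64(118.11369041407092)] ang [np.float64(-10.069262918097522), np.float64(-100.5012283576443), np.float64(170.78966877509913), np.float64(79.89360659359252)]
valve holes [[476.9 138.1]
 [460.1  50.4]]
disc [[468.4  95.5]]
cover centre [351.3 279.5] edges [np.float64(69.84733336852534), np.float64(116.55619931768409), np.float64(68.95105733325016), np.float64(115.57129105552949)] ang [np.float64(-5.466171391163324), np.float64(-96.72449821515795), np.float64(173.7288710672257), np.float64(83.71256460082203)]
cov holes [[356.1 323.8]
 [346.2 234.1]] tail top [[351.5 275.7]]
[[-0.  -0.9  0.4]
 [ 0.   0.4  0.9]
 [-1.   0.   0. ]]
```

```bash
cat >> h.py <<'E'
def goto(x,y,z,a=None):
    "print shift in tool axes (cm) and yaw turn about tool x to the target"
    s=env.state(); R=Ro.from_euler("xyz",s["tool_rot"],degrees=True).as_matrix(); p=np.array(s["ee_pos"])
    yaw=np.degrees(np.arctan2(R[1,2],R[0,2])); sh=R.T@(np.array([x,y,z])-p)/10
    print("t",round(s["time_s"],2),"pos",p.round(1),"jaw",round(yaw,2),"down",R[:,0].round(3),"q",np.array(s["qpos"]).round(0),"w",round(s["gripper_width"],1),"F",np.array(s["contact_force"]).round(1))
    print("shift cm",sh.round(2),"rows>=",round(np.linalg.norm(sh)/5,1), "turn x", None if a is None else round(-(a-yaw),2))
    if a is not None:
        tgt=np.array([[0,-np.sin(np.radians(a)),np.cos(np.radians(a))],[0,np.cos(np.radians(a)),np.sin(np.radians(a))],[-1,0,0]])
        print("rotvec",np.degrees(Ro.from_matrix(R.T@tgt).as_rotvec()).round(2))
E
python3 -m crank '[[0,0,0,-7.1,0,0,0.45],[0,0,0,-7.1,0,0,0.45],[0,0,0,-7.1,0,0,0.45],[0,0,0,-7.1,0,0,0.45],[0,-1.7,-4.6,0,0,0,0.45],[0,-1.7,-4.6,0,0,0,0.45],[0,-1.7,-4.6,0,0,0,0.45],[0,-1.7,-4.6,0,0,0,0.45]]' 60
python3 -c "
from h import *
goto(480,100,250,94)"
```

```text
time_s: 1.9
ee_pos: [340.6, 419.0, 250.3]
tool_rot: [-63.5, 90.0, 31.7]
contact_force: [1.1, 0.3, 0.5]
gripper_width: 38.3
t 1.9 pos [340.6 419.  250.3] jaw 95.28 down [ 0.  0. -1.] q [-29.  18. -30. 105.  10.  60.  32.] w 38.3 F [1.1 0.3 0.5]
shift cm [ 3.000e-02 -1.095e+01 -3.305e+01] rows>= 7.0 turn x 1.28
rotvec [1.28 0.01 0.02]
```

```bash
python3 -m crank '[[0,-1.6,-4.7,0.3,0,0,0.45],[0,-1.6,-4.7,0,0,0,0.45],[0,-1.6,-4.7,0,0,0,0.45],[0,-1.6,-4.7,0,0,0,0.45],[0,-1.6,-4.7,0,0,0,0.45],[0,-1.6,-4.7,0,0,0,0.45],[0,-0.5,-4.9,0,0,0,0.45],[0,-0.5,-4.9,0,0,0,0.45],[0,-0.3,-4.9,0,0,0,0.45],[0,0,-4.9,0,0,0,0.45],[0,0,-4.9,0,0,0,0.45],[0,0,0,0,0,0,0.45]]'
python3 -c "
from h import *
goto(470.5,-306.6,180,94)"
```

```text
time_s: 3.1
ee_pos: [494.1, -103.2, 250.5]
tool_rot: [-176.4, 89.8, -82.0]
contact_force: [-0.0, -0.2, -0.2]
gripper_width: 38.4
t 3.1 pos [ 494.1 -103.2  250.5] jaw 94.32 down [ 0.001 -0.004 -1.   ] q [ 17.  12. -10. 110.   3.  58. 100.] w 38.4 F [-0.  -0.2 -0.2]
shift cm [  7.12   3.89 -20.08] rows>= 4.3 turn x 0.32
rotvec [ 0.32 -0.21  0.01]
```

```bash
python3 -m crank '[[0,0.8,-4.4,0,0,0,0.45],[0,0.8,-4.4,0,0,0,0.45],[1,0.8,-4.4,0,0,0,0.45],[2.5,0.8,-3.5,0,0,0,0.45],[3,0.7,-3.3,0,0,0,0.45],[0.5,0,0,0,0,0,0.45],[0,0,0,0,0,0,0.45]]'
python3 - <<'E'
from h import *
goto(470.5,-306.6,64,94)
im,d=save("scene","s1"); im2,_=save("top","t1")
a=cv2.resize(im[210:340,360:480],(600,600*130//120)[::1],interpolation=cv2.INTER_CUBIC)[:600]
cv2.imwrite("pics/v4.png",a[...,::-1])
E
```

```text
time_s: 3.8
ee_pos: [471.8, -296.9, 178.8]
tool_rot: [47.3, 89.8, 142.2]
contact_force: [-0.1, 0.8, -0.2]
gripper_width: 38.2
t 3.8 pos [ 471.8 -296.9  178.8] jaw 94.87 down [-0.003  0.002 -1.   ] q [ 32.  22.  -4. 107.   2.  51. 123.] w 38.2 F [-0.1  0.8 -0.2]
shift cm [11.48  0.19 -0.98] rows>= 2.3 turn x 0.87
rotvec [ 0.87  0.13 -0.14]
```

View pics/v4.png

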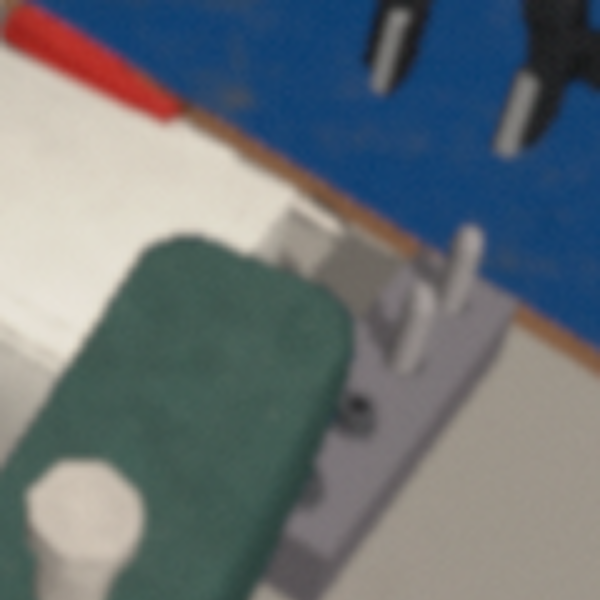

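The gripper hangs above, with its tips at (385,90) and (510,150); the near dowel's tip is at ~(425,290) and its foot at ~(408,365), the far one's tip at ~(470,235). I'll check these against the scene camera.

Run:
```python
from h import *
np.set_printoptions(precision=1,suppress=True)
f=lambda X:(proj("scene",X)-[360,210]+.5)*5-.5
for X in [(470.5,-306.6,76),(470.5,-306.6,36),(510.3,-303.7,76),(510.3,-303.7,36),(430,-309.5,45)]: print(X,f(X))
s=env.state();R=Ro.from_euler("xyz",s["tool_rot"],degrees=True).as_matrix();p=s["ee_pos"]
print([f(p+R@np.array([k,0,j*w])) for k in (0,16) for j in(-1,1) for w in (19,26)])
for n in("scene","top"):
    for r in env.mark_of(n,"dowel_a_mid"): print(n,r, at_z(n,r["at"],44))
```

```text
(470.5, -306.6, 76) [418.9 293.3]
(470.5, -306.6, 36) [397.3 361.1]
(510.3, -303.7, 76) [467.1 235.2]
(510.3, -303.7, 36) [444.4 302.8]
(430, -309.5, 45) [350.3 409.7]
[array([513.2,  94.4]), array([532.8, 103.7]), array([410.4,  45.8]), array([392.1,  37.1]), array([501.9, 128.2]), array([521.1, 137.6]), array([401. ,  79.3]), array([383.1,  70.6])]
scene {'at': [437.7, 279.2], 'conf': 0.51} [ 467.4 -303.7   44. ]
scene {'at': [429.4, 300.3], 'conf': 0.47} [ 413.5 -319.9   44. ]
top {'at': [436.4, 181.8], 'conf': 0.52} [ 469.4 -303.7   44. ]
top {'at': [298.1, 180.3], 'conf': 0.17} [478.7  95.2  44. ]
```

```bash
python3 -m crank '[[3,0.2,-0.9,0.8,0,0,0.45],[3,0,0,0,0,0,0.45],[2.5,0,0,0,0,0,0.45],[1.5,0,0,0,0,0,0.45],[1,0,0,0,0,0,0.45],[0.6,0,0,0,0,0,0.45],[0,0,0,0,0,0,0.45],[0,0,0,0,0,0,0.45]]'
python3 -c "
from h import *
goto(470.5,-306.6,63,94)"
```

```text
time_s: 4.8
ee_pos: [472.4, -306.8, 65.2]
tool_rot: [-124.0, 89.9, -29.8]
contact_force: [-0.7, 0.4, 0.4]
gripper_width: 38.2
t 4.8 pos [ 472.4 -306.8   65.2] jaw 94.17 down [ 0.001 -0.001 -1.   ] q [ 32.  32.  -3. 109.   2.  38. 122.] w 38.2 F [-0.7  0.4  0.4]
shift cm [0.22 0.18 0.03] rows>= 0.1 turn x 0.17
rotvec [ 0.17 -0.05  0.07]
```

```bash
python3 -m crank '[[0.2,0.15,0,0,0,0,0.45],[0,0,0,0,0,0,0.45],[0,0,0,0,0,0,0.05],[0,0,0,0,0,0,0.05],[0,0,0,0,0,0,0.05],[0,0,0,0,0,0,0.05],[0,0,0,0,0,0,0.05]]' 50
python3 -c "
from h import *
goto(476.9,137,150,169.4)"
```

```text
time_s: 5.5
ee_pos: [470.3, -306.7, 62.6]
tool_rot: [-125.8, 90.0, -31.7]
contact_force: [-1.1, -0.1, 3.8]
gripper_width: 9.8
t 5.5 pos [ 470.3 -306.7   62.6] jaw 94.17 down [ 0. -0. -1.] q [ 33.  32.  -3. 110.   2.  38. 122.] w 9.8 F [-1.1 -0.1  3.8]
shift cm [-8.75 -3.88 44.2 ] rows>= 9.0 turn x -75.23
rotvec [-7.523e+01 -2.000e-02  1.000e-02]
```

```bash
python3 -m crank '[[0,0,0,0,0,0,0.05],[0,0,0,0,0,0,0.05]]' 
python3 -m crank '[[-0.5,0,0,0,0,0,0.05],[-1,0,0,0,0,0,0.05],[-1.5,0,0,0,0,0,0.05],[-3,0,0,0,0,0,0.05],[-3,0,0,0,0,0,0.05],[-2,0,0,0,0,0,0.05]]'
python3 - <<'E'
from h import *
goto(476.9,137,150,169.4)
im,d=save("scene","s2")
a=cv2.resize(im[200:320,370:490],(600,600),interpolation=cv2.INTER_CUBIC)
cv2.imwrite("pics/v5.png",a[...,::-1])
E
```

```text
time_s: 5.7
ee_pos: [470.3, -306.8, 62.6]
tool_rot: [-130.5, 90.0, -36.3]
contact_force: [-0.6, 0.6, 5.7]
gripper_width: 10.3
time_s: 6.3
ee_pos: [470.8, -306.6, 175.5]
tool_rot: [-117.7, 89.9, -23.5]
contact_force: [0.1, -0.0, -0.4]
gripper_width: 9.9
t 6.3 pos [ 470.8 -306.6  175.5] jaw 94.18 down [ 0.002 -0.001 -1.   ] q [ 33.  23.  -3. 106.   2.  51. 123.] w 9.9 F [ 0.1 -0.  -0.4]
shift cm [ 2.51 -3.84 44.2 ] rows>= 8.9 turn x -75.22
rotvec [-7.522e+01 -1.300e-01  6.000e-02]
```

View pics/v5.png

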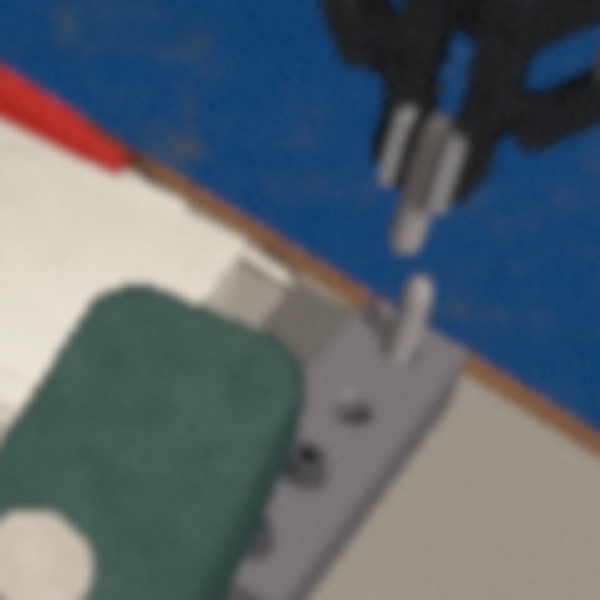

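The dowel is held upright between the pads, with its foot at ~(405,245) and ~28 mm showing below the tips. Its stand hole at (352,405) is empty.

```bash
python3 -m crank '[[0,-0.4,2.5,0,0,0,0.05],[0,-0.4,4.2,0,0,0,0.05],[0,-0.4,4.7,0,0,0,0.05],[0,-0.4,4.7,0,0,0,0.05],[0,-0.4,4.7,0,0,0,0.05],[0,-0.4,4.7,0,0,0,0.05],[0,-0.4,4.7,0,0,0,0.05],[0,-0.4,4.7,0,0,0,0.05],[0,-0.3,4.7,0,0,0,0.05],[0,-0.3,3.5,0,0,0,0.05],[0,0,0,0,0,0,0.05]]' 
python3 -m crank '[[0,0,0,8,0,0,0.05],[0,0,0,8.5,0,0,0.05],[0,0,0,8.5,0,0,0.05],[0,0,0,8.5,0,0,0.05],[0,0,0,8.5,0,0,0.05],[0,0,0,8.5,0,0,0.05],[0,0,0,8.5,0,0,0.05],[0,0,0,8.5,0,0,0.05],[0,0,0,8.5,0,0,0.05],[0,0,0,8.5,0,0,0.05],[0,0,0,8.5,0,0,0.05],[0,0,0,8.5,0,0,0.05]]' 
python3 -c "
from h import *
goto(477.1,139.3,120,-10.6)"
```

```text
time_s: 7.45
ee_pos: [475.9, 132.7, 173.2]
tool_rot: [-19.3, 89.8, 75.4]
contact_force: [0.3, -0.2, -0.3]
gripper_width: 10.5
time_s: 8.65
ee_pos: [476.4, 125.3, 172.7]
tool_rot: [-173.4, 90.0, 178.8]
contact_force: [-0.0, 1.0, -1.0]
gripper_width: 10.4
t 8.65 pos [476.4 125.3 172.7] jaw -7.72 down [-0.  0. -1.] q [-21.  17.   3. 116.  -1.  47. -24.] w 10.4 F [-0.  1. -1.]
shift cm [ 5.27  1.39 -0.11] rows>= 1.1 turn x 2.88
rotvec [ 2.88 -0.02  0.  ]
```

```bash
python3 -m crank '[[1,0.5,0,2.8,0,0,0.05],[2,0.9,-0.1,0,0,0,0.05],[2,0,0,0,0,0,0.05],[1,0,0,0,0,0,0.05],[0,0,0,0,0,0,0.05],[0,0,0,0,0,0,0.05]]'
python3 - <<'E'
from h import *
goto(477.1,139.3,106,-10.6)
im,d=save("scene","s3"); im2,_=save("top","t3")
a=cv2.resize(im[130:230,255:355],(500,500),interpolation=cv2.INTER_CUBIC)
p=env.state()["ee_pos"]; f=lambda X:(proj("scene",X)-[255,130]+.5)*5-.5
print("foot pred",f([p[0],p[1],p[2]-50.6]),"hole pred",f([477.1,139.3,50]),f([460.5,50.9,50]))
cv2.imwrite("pics/v6.png",a[...,::-1])
E
```

```text
time_s: 9.25
ee_pos: [478.2, 139.6, 112.7]
tool_rot: [-73.8, 90.0, -84.0]
contact_force: [0.3, -0.5, -0.1]
gripper_width: 9.9
t 9.25 pos [478.2 139.6 112.7] jaw -10.17 down [ 0. -0. -1.] q [-22.  23.   3. 117.  -2.  40. -28.] w 9.9 F [ 0.3 -0.5 -0.1]
shift cm [ 0.67 -0.05 -0.1 ] rows>= 0.1 turn x 0.43
rotvec [0.43 0.   0.  ]
foot pred [196.47953649 228.49315634] hole pred [195.93506262 249.98227614] [286.08074571 337.84961155]
```

View pics/v6.png

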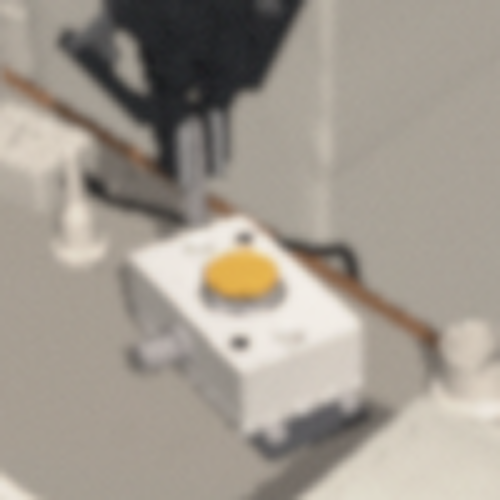

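The dowel's foot (~(196,220)) hangs just above the far hole (~(200,248)), and the near hole is at (289,336). Both agree with prediction to ~1 mm, so I lower it.

```bash
python3 -m crank '[[0.6,-0.05,-0.08,0.4,0,0,0.05],[0.4,0,0,0,0,0,0.05],[0.3,0,0,0,0,0,0.05],[0.3,0,0,0,0,0,0.05],[0.3,0,0,0,0,0,0.05],[0,0,0,0,0,0,0.05]]' 
python3 -c "
from h import *
goto(477.1,139.3,72.6,-10.6);print(env.state()['moment'])"
```

```text
time_s: 9.95
ee_pos: [477.6, 139.7, 93.1]
tool_rot: [18.7, 90.0, 8.2]
contact_force: [1.3, -0.5, -1.0]
gripper_width: 10.2
t 9.95 pos [477.6 139.7  93.1] jaw -10.53 down [ 0.001  0.    -1.   ] q [-22.  25.   3. 118.  -2.  37. -28.] w 10.2 F [ 1.3 -0.5 -1. ]
shift cm [ 2.05 -0.05 -0.04] rows>= 0.4 turn x 0.07
rotvec [ 0.07  0.04 -0.01]
[-0.00831399 -0.26356444  0.03003967]
```

```bash
python3 -m crank '[[0.4,0,0,0,0,0,0.05],[0.4,0,0,0,0,0,0.05],[0.4,0,0,0,0,0,0.05],[0.3,0,0,0,0,0,0.05],[0.2,0,0,0,0,0,0.05],[0.1,0,0,0,0,0,0.05],[0,0,0,0,0,0,0.05]]' 
python3 -c "
from h import *
goto(477.1,139.3,72.6,-10.6);print(env.state()['moment'])"
```

```text
time_s: 10.65
ee_pos: [477.8, 139.7, 75.4]
tool_rot: [22.4, 89.9, 11.8]
contact_force: [5.4, -0.6, -1.1]
gripper_width: 10.1
t 10.65 pos [477.8 139.7  75.4] jaw -10.55 down [ 0.001  0.    -1.   ] q [-22.  26.   3. 118.  -2.  35. -28.] w 10.1 F [ 5.4 -0.6 -1.1]
shift cm [ 0.28 -0.05 -0.07] rows>= 0.1 turn x 0.05
rotvec [ 0.05  0.07 -0.03]
[-0.02453031 -1.19252149 -0.00879745]
```

```bash
python3 -m crank '[[0,0,0.06,0,0,0,0.05],[0.15,0,0,0,0,0,0.05],[0.15,0,0,0,0,0,0.05],[0,0,0,0,0,0,0.05]]' 
python3 -c "
from h import *
goto(477.1,139.3,72.6,-10.6);print(env.state()['moment'])"
```

```text
time_s: 11.05
ee_pos: [477.9, 139.7, 72.5]
tool_rot: [38.4, 90.0, 27.9]
contact_force: [3.2, 0.9, 4.1]
gripper_width: 10.3
t 11.05 pos [477.9 139.7  72.5] jaw -10.53 down [ 0.  0. -1.] q [-22.  27.   3. 118.  -2.  35. -28.] w 10.3 F [3.2 0.9 4.1]
shift cm [-0.01 -0.05 -0.08] rows>= 0.0 turn x 0.07
rotvec [ 0.07  0.02 -0.02]
[ 6.69899502e-04 -7.61336050e-01  5.41765341e-02]
```

```bash
python3 -m crank '[[0.1,0,0.03,0,0,0,0.05],[0,0,0,0,0,0,0.05]]' 
python3 -m crank '[[-0.05,0,0,0,0,0,0.15],[0,0,0,0,0,0,0.3],[0,0,0,0,0,0,0.3],[0,0,0,0,0,0,0.3]]'
python3 -c "
from h import *
goto(477.9,139.7,150,-10.6)"
```

```text
time_s: 11.25
ee_pos: [478.1, 139.8, 72.3]
tool_rot: [83.1, 90.0, 72.6]
contact_force: [0.8, 0.0, 12.9]
gripper_width: 10.1
time_s: 11.65
ee_pos: [476.7, 139.3, 71.1]
tool_rot: [-155.4, 89.9, -165.9]
contact_force: [0.3, 0.2, 0.6]
gripper_width: 25.7
t 11.65 pos [476.7 139.3  71.1] jaw -10.52 down [-0.002 -0.001 -1.   ] q [-22.  27.   3. 118.  -2.  35. -28.] w 25.7 F [0.3 0.2 0.6]
shift cm [-7.89  0.05  0.09] rows>= 1.6 turn x 0.08
rotvec [ 0.08 -0.13  0.06]
```

```bash
python3 -m crank '[[-1,0,0,0,0,0,0.3],[-3,0,0,0,0,0,0.3],[-4,0,0,0,0,0,0.35],[-3,0,0,-8.5,0,0,0.45],[0,0,0,-8.5,0,0,0.45],[0,0,0,-8.5,0,0,0.45],[0,0,0,-8.5,0,0,0.45],[0,0,0,-8.5,0,0,0.45],[0,0,0,-8.5,0,0,0.45],[0,0,0,-8.5,0,0,0.45],[0,0,0,-8.5,0,0,0.45],[0,0,0,-8.5,0,0,0.45]]' 
python3 -m crank '[[0,0,0,-8.5,0,0,0.45],[0,0,0,-8.5,0,0,0.45],[0,0,0,-8.5,0,0,0.45],[0,0,0,0,0,0,0.45]]'
python3 - <<'E'
from h import *
goto(510.3,-303.7,170,94)
save("scene","s4");save("top","t4")
print(env.mark_of("scene","dowel_a_mid"),proj("scene",[478,139.7,54]))
E
```

```text
time_s: 12.85
ee_pos: [477.8, 139.3, 182.3]
tool_rot: [-177.1, 90.0, -110.8]
contact_force: [-1.0, -0.5, 0.4]
gripper_width: 38.3
time_s: 13.25
ee_pos: [477.8, 139.3, 182.2]
tool_rot: [160.8, 90.0, -107.7]
contact_force: [-0.3, -0.0, 0.1]
gripper_width: 38.5
t 13.25 pos [477.8 139.3 182.2] jaw 91.53 down [-0. -0. -1.] q [ -7.  17. -14. 114.   5.  49.  67.] w 38.5 F [-0.3 -0.   0.1]
shift cm [  1.23  -2.06 -44.37] rows>= 8.9 turn x -2.47
rotvec [-2.47 -0.01 -0.  ]
[{'at': [303.0, 187.1], 'conf': 0.22}] [293.88085501 178.15704976]
```

```bash
python3 -m crank '[[0,0,-3,-2.5,0,0,0.45],[0,-0.5,-4.7,0,0,0,0.45],[0,-0.5,-4.7,0,0,0,0.45],[0,-0.5,-4.7,0,0,0,0.45],[0,-0.5,-4.7,0,0,0,0.45],[0,-0.5,-4.7,0,0,0,0.45],[0,-0.5,-4.7,0,0,0,0.45],[0,-0.5,-4.7,0,0,0,0.45],[0,-0.5,-4.7,0,0,0,0.45],[0.5,0,-3,0,0,0,0.45],[0,0,0,0,0,0,0.45],[0,0,0,0,0,0,0.45]]' 
python3 -c "
from h import *
goto(510.3,-303.7,63,94)"
```

```text
time_s: 14.6
ee_pos: [546.2, -293.2, 176.2]
tool_rot: [57.3, 89.9, 151.1]
contact_force: [-0.0, 0.2, -0.6]
gripper_width: 38.5
t 14.6 pos [ 546.2 -293.2  176.2] jaw 93.76 down [-0.001  0.001 -1.   ] q [ 29.  28.  -4.  98.   2.  54. 118.] w 38.5 F [-0.   0.2 -0.6]
shift cm [11.33  3.64 -0.82] rows>= 2.4 turn x -0.24
rotvec [-0.24  0.04 -0.06]
```

```bash
python3 -m crank '[[0,2,-0.5,-0.2,0,0,0.45],[0,1.6,-0.3,0,0,0,0.45],[3,0,0,0,0,0,0.45],[3,0,0,0,0,0,0.45],[0,0,0,0,0,0,0.45],[0,0,0,0,0,0,0.45]]' 
python3 -c "
from h import *
goto(510.3,-303.7,63,94)"
```

```text
time_s: 15.2
ee_pos: [511.1, -302.3, 117.0]
tool_rot: [45.8, 89.9, 140.0]
contact_force: [1.1, -0.2, 0.0]
gripper_width: 38.4
t 15.2 pos [ 511.1 -302.3  117. ] jaw 94.2 down [-0.001  0.001 -1.   ] q [ 31.  30.  -3. 104.   2.  46. 120.] w 38.4 F [ 1.1 -0.2  0. ]
shift cm [ 5.4   0.09 -0.14] rows>= 1.1 turn x 0.2
rotvec [ 0.2   0.06 -0.06]
```

```bash
python3 -m crank '[[1.5,0.1,-0.1,0.2,0,0,0.45],[1.5,0,0,0,0,0,0.45],[1.3,0,0,0,0,0,0.45],[1,0,0,0,0,0,0.45],[0,0,0,0,0,0,0.45],[0,0,0,0,0,0,0.25],[0,0,0,0,0,0,0.05],[0,0,0,0,0,0,0.05],[0,0,0,0,0,0,0.05],[0,0,0,0,0,0,0.05]]' 50
python3 -c "
from h import *
goto(460.5,50.9,175,94)"
```

```text
time_s: 16.2
ee_pos: [510.8, -304.5, 64.2]
tool_rot: [-122.9, 90.0, -29.0]
contact_force: [-0.8, -0.8, 0.6]
gripper_width: 10.0
t 16.2 pos [ 510.8 -304.5   64.2] jaw 93.97 down [ 0.001 -0.    -1.   ] q [ 31.  35.  -3. 105.   3.  41. 120.] w 10.0 F [-0.8 -0.8  0.6]
shift cm [-11.09   2.55  35.8 ] rows>= 7.5 turn x -0.03
rotvec [-0.03 -0.03  0.04]
```

```bash
python3 -m crank '[[-0.5,0,0,0,0,0,0.05],[-1.5,0,0,0,0,0,0.05],[-3,0,0,0,0,0,0.05],[-3,0,0,0,0,0,0.05],[-3,0.2,2,0,0,0,0.05],[0,0.4,4,0,0,0,0.05],[0,0.4,4.5,0,0,0,0.05],[0,0.4,4.7,0,0,0,0.05],[0,0.4,4.7,0,0,0,0.05],[0,0.4,4.7,0,0,0,0.05],[0,0.3,4.5,0,0,0,0.05],[0,0,4,0,0,0,0.05]]' 
python3 -m crank '[[0,0,2.5,8,0,0,0.05],[0,0,0,8.5,0,0,0.05],[0,0,0,8.5,0,0,0.05],[0,0,0,8.5,0,0,0.05],[0,0,0,8.5,0,0,0.05],[0,0,0,8.5,0,0,0.05],[0,0,0,8.5,0,0,0.05],[0,0,0,8.5,0,0,0.05],[0,0,0,8.5,0,0,0.05],[0,0,0,8.5,0,0,0.05],[0,0,0,8.5,0,0,0.05],[0,0,0,8.5,0,0,0.05]]' 
python3 -c "
from h import *
goto(461.2,51.3,110,-10.6)"
```

```text
time_s: 17.4
ee_pos: [461.9, 26.3, 175.1]
tool_rot: [-105.4, 89.9, -11.4]
contact_force: [1.5, 0.4, -1.3]
gripper_width: 10.0
time_s: 18.6
ee_pos: [461.0, 49.2, 175.0]
tool_rot: [31.4, 89.9, 23.5]
contact_force: [0.3, 0.5, -0.4]
gripper_width: 10.1
t 18.6 pos [461.   49.2 175. ] jaw -7.88 down [ 0.001  0.    -1.   ] q [-12.  14.   3. 120.  -1.  47. -16.] w 10.1 F [ 0.3  0.5 -0.4]
shift cm [ 6.5   0.21 -0.02] rows>= 1.3 turn x 2.72
rotvec [ 2.72  0.05 -0.03]
```

```bash
python3 -m crank '[[1,0.2,0,2.7,0,0,0.05],[2.5,0,0,0,0,0,0.05],[2,0,0,0,0,0,0.05],[1.2,0,0,0,0,0,0.05],[0,0,0,0,0,0,0.05],[0,0,0,0,0,0,0.05]]'
python3 - <<'E'
from h import *
goto(461.4,51.2,74,-10.6)
im,d=save("scene","s5")
a=cv2.resize(im[130:230,255:355],(500,500),interpolation=cv2.INTER_CUBIC)
cv2.imwrite("pics/v7.png",a[...,::-1])
E
```

```text
time_s: 19.2
ee_pos: [461.5, 51.1, 107.5]
tool_rot: [32.1, 90.0, 21.9]
contact_force: [-0.4, 0.0, -0.6]
gripper_width: 10.1
t 19.2 pos [461.5  51.1 107.5] jaw -10.24 down [ 0.  0. -1.] q [-12.  20.   3. 122.  -2.  38. -18.] w 10.1 F [-0.4  0.  -0.6]
shift cm [ 3.35  0.01 -0.02] rows>= 0.7 turn x 0.36
rotvec [ 0.36  0.02 -0.01]
```

View pics/v7.png

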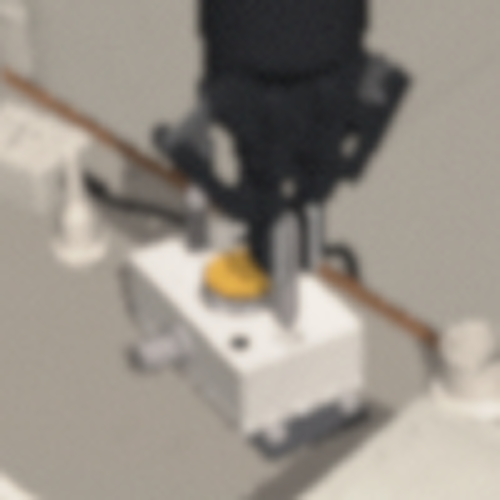

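The first dowel stands upright in the far hole at ~(197,220). The second hangs over the near hole, foot at ~(288,328), so I lower it.

```bash
python3 -m crank '[[0.5,0,0,0.3,0,0,0.05],[0.4,0,0,0,0,0,0.05],[0.4,0,0,0,0,0,0.05],[0.4,0,0,0,0,0,0.05],[0,0,0,0,0,0,0.05]]' 
python3 -c "
from h import *
goto(461.4,51.2,74,-10.6);print(env.state()['moment'])"
```

```text
time_s: 19.75
ee_pos: [460.9, 50.9, 89.2]
tool_rot: [-154.2, 90.0, -164.8]
contact_force: [0.5, -0.1, -1.2]
gripper_width: 10.1
t 19.75 pos [460.9  50.9  89.2] jaw -10.54 down [-0.001 -0.    -1.   ] q [-12.  22.   3. 123.  -2.  35. -18.] w 10.1 F [ 0.5 -0.1 -1.2]
shift cm [1.52 0.03 0.04] rows>= 0.3 turn x 0.06
rotvec [ 0.06 -0.04  0.02]
[-0.11113644  0.00202711  0.01452482]
```

```bash
python3 -m crank '[[0.4,0,0,0,0,0,0.05],[0.4,0,0,0,0,0,0.05],[0.4,0,0,0,0,0,0.05],[0.2,0,0,0,0,0,0.05],[0.1,0,0,0,0,0,0.05],[0,0,0,0,0,0,0.05]]' 
python3 -c "
from h import *
goto(461.4,51.2,74,-10.6);print(env.state()['moment'])"
```

```text
time_s: 20.35
ee_pos: [461.0, 51.0, 74.6]
tool_rot: [-166.5, 90.0, -177.0]
contact_force: [0.5, -0.4, -0.3]
gripper_width: 10.3
t 20.35 pos [461.   51.   74.6] jaw -10.54 down [-0. -0. -1.] q [-12.  24.   3. 123.  -2.  33. -18.] w 10.3 F [ 0.5 -0.4 -0.3]
shift cm [0.06 0.02 0.03] rows>= 0.0 turn x 0.06
rotvec [ 0.06 -0.02  0.01]
[-0.02583933  0.00481831 -0.00370859]
```

```bash
python3 -m crank '[[0.1,0,0,0,0,0,0.05],[0.1,0,0,0,0,0,0.05],[0,0,0,0,0,0,0.05]]' 
python3 -c "
from h import *
goto(461.4,51.2,74,-10.6);print(env.state()['moment'])"
```

```text
time_s: 20.65
ee_pos: [461.6, 51.2, 73.9]
tool_rot: [34.0, 90.0, 23.4]
contact_force: [-3.7, -0.5, 12.2]
gripper_width: 10.3
t 20.65 pos [461.6  51.2  73.9] jaw -10.53 down [ 0.001  0.    -1.   ] q [-12.  24.   3. 123.  -2.  33. -18.] w 10.3 F [-3.7 -0.5 12.2]
shift cm [-0.01 -0.   -0.02] rows>= 0.0 turn x 0.07
rotvec [ 0.07  0.04 -0.03]
[-0.09052663  0.71790157 -0.02630013]
```

```bash
python3 -m crank '[[-0.1,0,0,0,0,0,0.15],[0,0,0,0,0,0,0.3],[0,0,0,0,0,0,0.3],[0,0,0,0,0,0,0.3],[-1,0,0,0,0,0,0.3],[-3,0,0,0,0,0,0.3],[-4,0,0,0,0,0,0.4],[-4,0,0,0,0,0,0.6],[0,0,0,0,0,0,0.6]]' 
python3 -c "
from h import *
goto(351.5,278.8,140,-6.2)"
```

```text
time_s: 21.55
ee_pos: [465.0, 51.5, 199.6]
tool_rot: [21.2, 89.4, 10.6]
contact_force: [-0.1, -0.0, 0.4]
gripper_width: 51.0
t 21.55 pos [465.   51.5 199.6] jaw -10.55 down [ 0.01   0.002 -1.   ] q [-13.  12.   4. 118.  -1.  49. -19.] w 51.0 F [-0.1 -0.   0.4]
shift cm [  5.89  20.24 -15.37] rows>= 5.2 turn x -4.35
rotvec [-4.35  0.56 -0.19]
```

```bash
python3 -m crank '[[0,3.5,-2.7,0,0,0,0.6],[0,3.5,-2.7,0,0,0,0.6],[0,3.5,-2.7,0,0,0,0.6],[1,3.5,-2.7,0,0,0,0.6],[2,3.5,-2.6,0,0,0,0.6],[2.9,2.7,-2,0,0,0,0.6],[0,0,0,-4.3,0.5,-0.2,0.6],[0,0,0,0,0,0,0.6]]'
python3 - <<'E'
from h import *
goto(351.5,278.8,46,-6.2)
im,d=save("scene","s6"); 
a=cv2.resize(im[120:240,170:350],(750,500),interpolation=cv2.INTER_CUBIC)
cv2.imwrite("pics/v8.png",a[...,::-1])
E
```

```text
time_s: 22.35
ee_pos: [345.5, 278.3, 134.1]
tool_rot: [-156.8, 89.3, -162.9]
contact_force: [0.0, -0.1, -0.5]
gripper_width: 51.2
t 22.35 pos [345.5 278.3 134.1] jaw -6.03 down [-0.011 -0.003 -1.   ] q [-35.  16.  -8. 123.   3.  41. -51.] w 51.2 F [ 0.  -0.1 -0.5]
shift cm [8.81 0.15 0.68] rows>= 1.8 turn x 0.17
rotvec [ 0.17 -0.61  0.26]
```

View pics/v8.png

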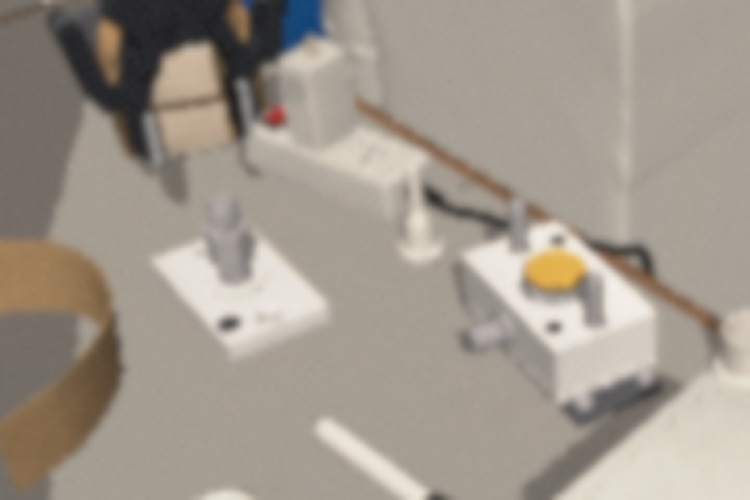

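Both dowels stand home in the valve at (517,225) and (593,298). The open gripper is above the cover's hex at (230,245).

```bash
python3 -m crank '[[2,0,0.3,0,0,0,0.6],[2,0,0,0,0,0,0.6],[2,0,0,0,0,0,0.6],[0,0,0,0,0,0,0.6],[0,0,0,0,0,0,0.6],[0,0,0,0,0,0,0.6]]'
python3 -c "
from h import *
goto(351.5,278.8,46,-6.2)"
```

```text
time_s: 23.0
ee_pos: [350.2, 277.5, 76.0]
tool_rot: [-166.0, 89.6, -172.3]
contact_force: [0.4, -0.7, -0.3]
gripper_width: 51.5
t 23.0 pos [350.2 277.5  76. ] jaw -6.33 down [-0.007 -0.001 -1.   ] q [-36.  23.  -7. 125.   5.  33. -52.] w 51.5 F [ 0.4 -0.7 -0.3]
shift cm [3.   0.15 0.14] rows>= 0.6 turn x -0.13
rotvec [-0.13 -0.41  0.1 ]
```

```bash
python3 -m crank '[[1,0.13,0.14,-0.1,-0.4,0.1,0.6],[1,0,0,0,0,0,0.6],[0.8,0,0,0,0,0,0.6],[0.2,0,0,0,0,0,0.6],[0,0,0,0,0,0,0.6],[0,0,0,0,0,0,0.45],[0,0,0,0,0,0,0.2],[0,0,0,0,0,0,0.2],[0,0,0,0,0,0,0.2],[0,0,0,0,0,0,0.2]]' 80
python3 -c "
from h import *
goto(351.5,278.8,46,-6.2);print(env.state()['moment'])"
```

```text
time_s: 24.0
ee_pos: [351.1, 278.7, 45.3]
tool_rot: [-147.7, 89.9, -153.8]
contact_force: [-0.8, -0.5, 5.6]
gripper_width: 24.7
t 24.0 pos [351.1 278.7  45.3] jaw -6.14 down [-0.001 -0.    -1.   ] q [-36.  26.  -6. 125.   6.  29. -53.] w 24.7 F [-0.8 -0.5  5.6]
shift cm [-0.07  0.01  0.04] rows>= 0.0 turn x 0.06
rotvec [ 0.06 -0.05  0.03]
[-0.22266597 -0.10391061  0.04051608]
```

```bash
python3 -m crank '[[-0.5,0,0,0,0,0,0.2],[-1,0,0,0,0,0,0.2],[-2,0,0,0,0,0,0.2],[-3,0,0,0,0,0,0.2],[-3,0,0,0,0,0,0.2],[-3,0,0,0,0,0,0.2],[-2,0,0,0,0,0,0.2],[-0.5,0,0,2.2,0,0,0.2],[0,0,0,2.2,0,0,0.2],[0,0,0,0,0,0,0.2]]' 100
python3 -c "
from h import *
goto(469.7,95.4,180,-10.56);print(env.state()['moment'])"
```

```text
time_s: 25.0
ee_pos: [350.3, 278.3, 195.2]
tool_rot: [-138.8, 89.9, -149.4]
contact_force: [-0.4, 0.3, -3.5]
gripper_width: 24.7
t 25.0 pos [350.3 278.3 195.2] jaw -10.54 down [-0.002 -0.001 -1.   ] q [-35.  11.  -8. 120.   2.  49. -54.] w 24.7 F [-0.4  0.3 -3.5]
shift cm [  1.52 -15.79  15.09] rows>= 4.4 turn x 0.02
rotvec [ 0.02 -0.11  0.1 ]
[ 0.032825    0.00316516 -0.01822818]
```

```bash
python3 -m crank '[[0,-1.5,1.5,0,0,0,0.2],[0,-2.6,2.5,0,0,0,0.2],[0,-3,2.8,0,0,0,0.2],[0,-3,2.8,0,0,0,0.2],[0,-2.6,2.5,0,0,0,0.2],[0,-2,2,0,0,0,0.2],[0,-1.1,1,0,0,0,0.2],[0.5,0,0,0,0,0,0.2],[0,0,0,0,0,0,0.2],[0,0,0,0,0,0,0.2]]'
python3 - <<'E'
from h import *
goto(469.7,95.4,140,-10.56)
np.set_printoptions(precision=1,suppress=True)
im,d=save("scene","s7"); im2,_=save("top","t7")
a=cv2.resize(im[120:230,245:365],(600,550),interpolation=cv2.INTER_CUBIC)
b=cv2.resize(im2[140:225,255:345],(0,0),fx=6,fy=6,interpolation=cv2.INTER_CUBIC)
W=np.zeros((550,800,3),np.uint8); cv2.imwrite("pics/v9b.png",b[...,::-1])
W[:,:400]=a[:,100:500]; bb=cv2.resize(im2[145:220,268:323],(0,0),fx=7.2,fy=7.2,interpolation=cv2.INTER_CUBIC); W[:540,400:796]=bb[:540,:396]
cv2.imwrite("pics/v9.png",W[...,::-1])
E
```

```text
time_s: 26.0
ee_pos: [469.1, 96.8, 189.2]
tool_rot: [-156.2, 89.8, -166.6]
contact_force: [-1.0, 0.6, -3.4]
gripper_width: 24.4
t 26.0 pos [469.1  96.8 189.2] jaw -10.41 down [-0.004 -0.001 -1.   ] q [-16.  14.   1. 117.  -0.  49. -25.] w 24.4 F [-1.   0.6 -3.4]
shift cm [ 4.92 -0.12  0.1 ] rows>= 1.0 turn x 0.15
rotvec [ 0.15 -0.21  0.09]
```

View pics/v9.png

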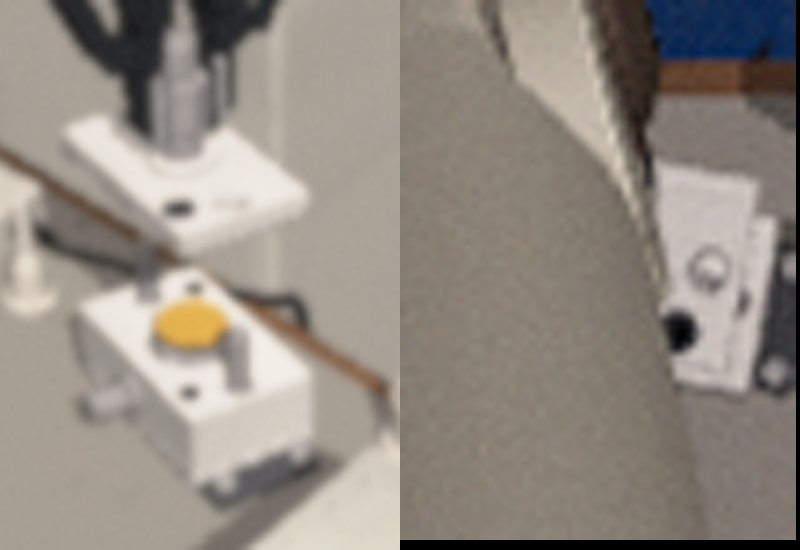

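Left: the cover is held level above the valve and both dowels, dark screw holes on matching corners. Right (top camera): the near cover hole is at (708,267), the rest hidden by the arm.

```bash
python3 - <<'E'
from h import *
print("cover hole (cam)",at_z("top",(268+308.5/7.2-.5,145+267.5/7.2-.5),156.5),"arm expects (460.9,52.5)")
goto(469.7,95.4,140,-10.56)
E
python3 -m crank '[[1,-0.12,0.1,0.1,-0.2,0.1,0.2],[1,0,0,0,0,0,0.2],[1,0,0,0,0,0,0.2],[1,0,0,0,0,0,0.2],[0,0,0,0,0,0,0.2],[0,0,0,0,0,0,0.2],[0,0,0,0,0,0,0.2]]'
python3 -c "
from h import *
goto(469.7,95.4,132,-10.56)"
```

```text
cover hole (cam) [461.40368631  53.17457114 156.5       ] arm expects (460.9,52.5)
t 26.1 pos [469.7  96.9 189.6] jaw -10.4 down [-0.003 -0.001 -1.   ] q [-16.  14.   1. 117.  -0.  49. -25.] w 24.3 F [-0.  -0.9 -4.2]
shift cm [ 4.96 -0.14  0.04] rows>= 1.0 turn x 0.16
rotvec [ 0.16 -0.14  0.08]
time_s: 26.8
ee_pos: [471.5, 94.4, 149.9]
tool_rot: [12.0, 89.9, 1.3]
contact_force: [-1.0, -0.1, -4.4]
gripper_width: 24.8
t 26.8 pos [471.5  94.4 149.9] jaw -10.64 down [ 0.002  0.    -1.   ] q [-16.  18.   1. 119.  -1.  44. -25.] w 24.8 F [-1.  -0.1 -4.4]
shift cm [ 1.79  0.07 -0.2 ] rows>= 0.4 turn x -0.08
rotvec [-0.08  0.12 -0.03]
```

```bash
python3 -m crank '[[0.5,0.08,-0.18,-0.1,0.1,0,0.2],[0.5,0,0,0,0,0,0.2],[0.4,0,0,0,0,0,0.2],[0,0,0,0,0,0,0.2],[0,0,0,0,0,0,0.2],[0,0,0,0,0,0,0.2]]'
python3 -c "
from h import *
goto(469.7,95.4,124,-10.56);print(env.state()['moment'])"
```

```text
time_s: 27.4
ee_pos: [469.7, 95.4, 135.8]
tool_rot: [62.9, 90.0, 52.3]
contact_force: [0.6, -0.2, -3.7]
gripper_width: 24.4
t 27.4 pos [469.7  95.4 135.8] jaw -10.54 down [ 0.  0. -1.] q [-16.  19.   1. 119.  -1.  42. -25.] w 24.4 F [ 0.6 -0.2 -3.7]
shift cm [ 1.18 -0.   -0.  ] rows>= 0.2 turn x 0.02
rotvec [ 0.02  0.01 -0.02]
[-0.05805685  0.00990046 -0.0067873 ]
```

```bash
python3 -m crank '[[0.3,0,0,0,0,0,0.2],[0.3,0,0,0,0,0,0.2],[0.3,0,0,0,0,0,0.2],[0.3,0,0,0,0,0,0.2],[0,0,0,0,0,0,0.2],[0,0,0,0,0,0,0.2]]'
python3 -c "
from h import *
goto(469.7,95.4,112,-10.56);print(env.state()['moment'])"
```

```text
time_s: 28.0
ee_pos: [469.5, 95.4, 123.6]
tool_rot: [166.3, 90.0, 155.8]
contact_force: [-0.1, 0.0, -3.5]
gripper_width: 24.5
t 28.0 pos [469.5  95.4 123.6] jaw -10.53 down [-0.  0. -1.] q [-16.  20.   1. 120.  -1.  40. -25.] w 24.5 F [-0.1  0.  -3.5]
shift cm [1.16 0.   0.02] rows>= 0.2 turn x 0.03
rotvec [ 0.03 -0.02 -0.  ]
[ 0.06578174 -0.014902   -0.01999302]
```

```bash
python3 -m crank '[[0.4,0,0,0,0,0,0.2],[0.4,0,0,0,0,0,0.2],[0.4,0,0,0,0,0,0.2],[0.2,0,0,0,0,0,0.2],[0,0,0,0,0,0,0.2],[0,0,0,0,0,0,0.2]]'
python3 -c "
from h import *
goto(469.7,95.4,95.3,-10.56);print(env.state()['moment'])"
```

```text
time_s: 28.6
ee_pos: [469.6, 95.4, 109.7]
tool_rot: [138.4, 90.0, 127.9]
contact_force: [-0.3, -1.0, -3.8]
gripper_width: 24.3
t 28.6 pos [469.6  95.4 109.7] jaw -10.53 down [-0.  0. -1.] q [-16.  21.   1. 120.  -1.  39. -25.] w 24.3 F [-0.3 -1.  -3.8]
shift cm [1.44 0.   0.01] rows>= 0.3 turn x 0.03
rotvec [ 0.03 -0.01 -0.01]
[-0.177338    0.00823329 -0.03741771]
```

```bash
python3 -m crank '[[0.3,0,0,0,0,0,0.2],[0.3,0,0,0,0,0,0.2],[0.3,0,0,0,0,0,0.2],[0.2,0,0,0,0,0,0.2],[0,0,0,0,0,0,0.2],[0,0,0,0,0,0,0.2]]'
python3 -c "
from h import *
goto(469.7,95.4,95.3,-10.56);print(env.state()['moment'])"
```

```text
time_s: 29.2
ee_pos: [470.1, 95.6, 99.1]
tool_rot: [37.4, 89.9, 26.9]
contact_force: [0.3, -0.2, 4.3]
gripper_width: 24.3
t 29.2 pos [470.1  95.6  99.1] jaw -10.53 down [ 0.001  0.001 -1.   ] q [-16.  22.   1. 120.  -1.  37. -25.] w 24.3 F [ 0.3 -0.2  4.3]
shift cm [ 0.38 -0.03 -0.04] rows>= 0.1 turn x 0.03
rotvec [ 0.03  0.05 -0.04]
[-0.02509276  0.11333246  0.0090126 ]
```

```bash
python3 -m crank '[[0.1,0,-0.03,0,0,0,0.2],[0.1,0,0,0,0,0,0.2],[0.1,0,0,0,0,0,0.2],[0,0,0,0,0,0,0.2],[0,0,0,0,0,0,0.2]]'
python3 -c "
from h import *
goto(469.7,95.4,95.3,-10.56);print(env.state()['moment'])"
```

```text
time_s: 29.7
ee_pos: [470.1, 95.6, 96.4]
tool_rot: [29.8, 89.9, 19.3]
contact_force: [-1.1, 0.1, 6.5]
gripper_width: 24.2
t 29.7 pos [470.1  95.6  96.4] jaw -10.54 down [ 0.002  0.001 -1.   ] q [-16.  23.   1. 120.  -1.  37. -25.] w 24.2 F [-1.1  0.1  6.5]
shift cm [ 0.11 -0.03 -0.04] rows>= 0.0 turn x 0.02
rotvec [ 0.02  0.09 -0.05]
[ 0.02662432  0.10590865 -0.01113901]
```

```bash
python3 -m crank '[[0.1,0,-0.03,0,0.07,-0.04,0.2],[0,0,0,0,0,0,0.2],[0,0,0,0,0,0,0.2]]'
python3 -m crank '[[0.05,0,0,0,0,0,0.2],[0,0,0,0,0,0,0.2],[0,0,0,0,0,0,0.2]]'
python3 -c "
from h import *
goto(469.7,95.4,95.3,-10.56);print(env.state()['moment'])"
```

```text
time_s: 30.0
ee_pos: [470.1, 95.6, 95.5]
tool_rot: [18.6, 89.9, 8.1]
contact_force: [-0.6, -0.4, 7.5]
gripper_width: 24.7
time_s: 30.3
ee_pos: [470.1, 95.6, 95.4]
tool_rot: [20.2, 89.9, 9.6]
contact_force: [-1.9, -0.1, 11.5]
gripper_width: 24.2
t 30.3 pos [470.1  95.6  95.4] jaw -10.54 down [ 0.001  0.    -1.   ] q [-16.  23.   1. 120.  -1.  37. -25.] w 24.2 F [-1.9 -0.1 11.5]
shift cm [ 0.01 -0.03 -0.04] rows>= 0.0 turn x 0.02
rotvec [ 0.02  0.05 -0.02]
[-0.20182889  0.38557529 -0.03126899]
```

```bash
python3 -m crank '[[0.04,0,-0.01,0,0,0,0.2],[0,0,0,0,0,0,0.2],[0,0,0,0,0,0,0.2],[0,0,0,0,0,0,0.2]]'
python3 -m crank '[[0,0,0,0,0,0,0.2],[0,0,0,0,0,0,0.2]]'
python3 - <<'E'
from h import *
goto(469.7,95.4,95.3,-10.56);print(env.state()['moment'])
im,d=save("scene","s8"); 
a=cv2.resize(im[120:230,245:365],(600,550),interpolation=cv2.INTER_CUBIC)
cv2.imwrite("pics/v10.png",a[...,::-1])
for _ in range(6): env.get_image("top"); print(np.array(env.state()["contact_force"]).round(1))
E
```

```text
time_s: 30.7
ee_pos: [470.2, 95.6, 95.4]
tool_rot: [22.1, 89.9, 11.5]
contact_force: [-2.1, -0.9, 15.8]
gripper_width: 24.3
time_s: 30.9
ee_pos: [470.1, 95.6, 95.3]
tool_rot: [21.5, 89.9, 10.9]
contact_force: [-2.4, -1.0, 15.6]
gripper_width: 24.3
t 30.9 pos [470.1  95.6  95.3] jaw -10.55 down [ 0.001  0.    -1.   ] q [-16.  23.   1. 120.  -1.  37. -25.] w 24.3 F [-2.4 -1.  15.6]
shift cm [ 0.   -0.03 -0.04] rows>= 0.0 turn x 0.01
rotvec [ 0.01  0.06 -0.02]
[-0.22077344  0.70042583  0.00272913]
[-2.5 -1.4 15.5]
[-2.2 -0.  16.2]
[-2.3 -1.  16.6]
[-2.3 -1.6 15.6]
[-1.8 -1.2 16.4]
[-1.3 -0.3 16.2]
```

View pics/v10.png

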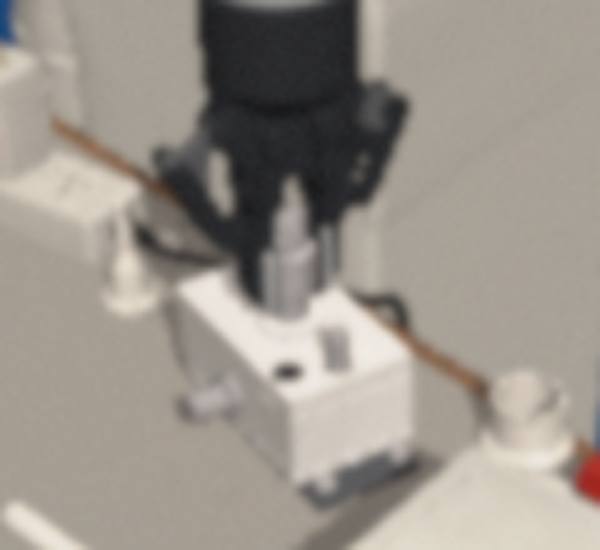

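The cover sits on the body with no visible gap and the near dowel comes through at (337,345). The residual moment suggests it bears slightly on the −x edge, so I'll trim the tilt a little.

```bash
python3 -m crank '[[-0.01,0,-0.03,0,0.15,0,0.2],[0,0,0,0,0,0,0.2],[0,0,0,0,0,0,0.2],[0,0,0,0,0,0,0.2]]'
python3 -c "
from h import *
goto(469.7,95.4,95.3,-10.56);print(env.state()['moment'])"
```

```text
time_s: 31.65
ee_pos: [470.2, 95.6, 95.4]
tool_rot: [147.6, 89.9, 137.1]
contact_force: [-1.5, -1.0, 14.2]
gripper_width: 24.7
t 31.65 pos [470.2  95.6  95.4] jaw -10.55 down [-0.001  0.001 -1.   ] q [-16.  23.   1. 120.  -1.  37. -24.] w 24.7 F [-1.5 -1.  14.2]
shift cm [ 0.01 -0.03 -0.04] rows>= 0.0 turn x 0.01
rotvec [ 0.01 -0.05 -0.03]
[-0.31720333  0.25238071  0.01261806]
```

```bash
python3 -m crank '[[0.01,0,-0.01,0,0.06,-0.1,0.2],[0,0,0,0,0,0,0.2],[0,0,0,0,0,0,0.2],[0,0,0,0,0,0,0.2],[0,0,0,0,0,0,0.2]]'
python3 - <<'E'
from h import *
goto(469.7,95.4,95.3,-10.56);print(env.state()['moment'])
for _ in range(8): env.get_image("scene"); print(np.array(env.state()["contact_force"]).round(1),round(env.state()["ee_pos"][2],1))
E
```

```text
time_s: 32.15
ee_pos: [470.2, 95.6, 95.4]
tool_rot: [-145.6, 89.9, -156.2]
contact_force: [-2.8, -1.8, 14.0]
gripper_width: 24.3
t 32.15 pos [470.2  95.6  95.4] jaw -10.55 down [-0.002 -0.001 -1.   ] q [-16.  23.   1. 120.  -1.  37. -25.] w 24.3 F [-2.8 -1.8 14. ]
shift cm [ 0.01 -0.03 -0.05] rows>= 0.0 turn x 0.01
rotvec [ 0.01 -0.09  0.06]
[-0.29350331  0.21931505  0.02423207]
[-1.5 -1.  14.6] 95.4
[-2.  -0.7 14.2] 95.4
[-2.2 -1.5 13.9] 95.4
[-2.2 -1.  14.4] 95.4
[-1.7 -1.2 13.5] 95.4
[-1.6 -0.6 13. ] 95.4
[-1.9 -0.9 13.8] 95.4
[-1.8 -1.4 13.4] 95.4
```

```bash
python3 -c "
from h import *
print(env.sign_off()); goto(469.7,95.4,95.3,-10.56)"
```

```text
the job is handed in; nothing more can be done
None
the job is handed in; nothing more can be done
```

The cover is on and held down with a steady push of about 14 N, and I handed the job in at about 33 s on the robot's clock.

- **Dowels:** Both are home in the valve's dowel holes. Each met firm resistance at about 13 N, within 0.3 mm of the expected depth, and both showed upright in the picture afterwards.
- **Cover:** I gripped it by the hexagon and lowered it over both dowels with no side load. I pressed it against the spring until the force rose sharply at 95.4 mm tool height, against 95.3 mm expected for flat. The last picture shows no gap and the near dowel coming through; the far dowel was hidden by the arm.
- **Push:** The last eight readings were 13 to 14.6 N. The highest I read was about 16.6 N. The gripper is still holding the cover.
- **Small residuals:** A side force of about 2 N and a moment of about 0.3 N m remained. I trimmed the tilt twice: the first cut the moment from 0.7 to 0.25 N m about y, and the second changed little.
- **Not checked:** I never moved the screws, nozzle, ferrule or screwdriver, but I did not measure their poses at the end. The hand-in call returned no state, so there is no reading after it.

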